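# Lock the canvas stand's arm with its linchpin

## Task

Lock the telescoping arm of the canvas stand with the linchpin, the pin with the wire ring that stands in the wooden rack: lift it out, feel for the arm's cross hole through the slot in the tube and push the pin gently down through it until its collar is fully home on the tube, with the ring still open and pointing out past the tube's end. Then swing the ring down over the end of the tube as far as it goes, and let go. Never force the pin against the stand, and leave the plain pin and the painting things where they are.

Things in the scene. Friction and masses are not known exactly. Their poses are not given: they have to be found in the camera images.
- pin: Steel linchpin, the only pin with a wire ring, upright in a hole of the rack; about 90 g. Origin: centre of the underside of its round collar (diameter 19, 3 mm thick); z up along the pin, x towards the open ring's far end. Below it the round shank, diameter 9 mm, ends 40 mm below the origin; its last 1.5 mm step down to diameter 8 mm.
- head (a point): Centre of the linchpin's square head, 21.5 mm above its origin: 14 x 14 mm, flats facing the pin's x and y, from 3 to 40 mm above the origin. The ring is hinged to it low down, so grip the part more than 14 mm above the origin.
- ring (a joint): Angle of the wire ring about its hinge, along the pin's y, 7 mm above the pin's origin. 0: level, pointing along the pin's x; grows as the far end swings down, stopping at 1.2 (closed). Starts between -0.2 and 0. It stays where it is left: a stiff hinge of about 0.08 N m, so about 1.3 N at the far end.
- ring_bar (a point): Middle of the ring's far bar, 60 mm from the hinge. The ring is a loop of 4.6 mm wire, 37 mm wide between the centre lines of its legs; the far bar runs along the pin's y, straight over 18 mm. A finger must follow the bar's arc: pushed straight sideways or straight down past half way, the wire drags on the finger and jams.
- stand: Fixed canvas stand: on a wooden foot and two posts a level square steel tube, 26 x 26 mm, its top 100 mm above the table. Origin on the table right below the slot's centre; x along the tube and out of its open end (at x = 19 mm), z up. Foot, posts and a knob 26 mm tall on the tube lie at x below -60 mm; a canvas, 245 mm high, at x = -260 mm. Nothing stands under the open end.
- slot (a point): Centre of the slot in the tube's top face: 27 mm long along the stand's x, 11.5 mm wide, through the 3 mm wall. Right under the wall is the flat top of the arm (the bar), fixed, with one round through hole, diameter 10 mm, on the tube's middle line, 3 to 8 mm off the slot's centre towards one end or the other. A pin beside it stops with its tip 3 mm down. Tube and bar bear at most 30 N.
- rack: Fixed wooden rack, 70 x 160 x 50 mm. Origin: centre of its underside; two holes of diameter 11 mm in its top at y = +40 and -40 mm.
- plain_pin: A plain steel pin without ring in the rack's other hole, with a flat round head, 20 mm across and 8 mm high; origin at the head's underside. Leave it alone.
- paint_bottle: Blue paint bottle, diameter 38 mm, 115 mm high, origin under its foot. Leave it alone.
- pink_bottle: Pink paint bottle, diameter 38 mm, 115 mm high, origin under its foot. Leave it alone.
- jar: Amber jar with black lid, diameter 52 mm, 50 mm high, origin under its foot. Leave it alone.
- water_cup: Empty glass, diameter 70 mm, 85 mm high, origin under its foot. Leave it alone.
- brush: Broad paint brush lying flat on the table. Leave it alone.
- palette_knife: Broad painting knife lying on the table. Leave it alone.
Mind the look-alikes: they are no part of the job. Several things have the shape of the pin; the one meant has the colours described above.

How it is judged:
On the way:
1. the pin is through the arm's hole with its collar home on the tube, its ring still open (z of pin in the frame of slot between -0.003 and 0.003 m and horizontal distance between pin and slot below 0.011 m and angle between pin's own z axis and vertical below 0.09 rad and value of joint ring below 0.4 rad), for 0.2 s.
At the end, for the whole second after the job is handed in: The pin stands upright (within 0.09 rad) through the arm's hole in the slot (within 11 mm of the slot's centre), its collar within 3 mm of the tube's top, its ring swung over the tube's end to at least 0.95 rad and in line with the tube within 0.35 rad, all released and at rest (z of pin in the frame of slot between -0.003 and 0.003 m and horizontal distance between pin and slot below 0.011 m and angle between pin's own z axis and vertical below 0.09 rad and value of joint ring above 0.95 rad and linear speed of pin below 0.01 m/s and angle between the x axis of pin and the x axis of stand, either way round below 0.35 rad); the robot touches nothing.
It fails at once if the pin presses on the stand or its arm (the bar) with more than 30 N (contact force between pin and stand above 30 N or contact force between pin and bar above 30 N).
It fails at once if the plain pin is moved more than 15 mm (distance of plain_pin from where it was at the start of the episode above 0.015 m).
It fails at once if a bystander is moved more than 30 mm (distance of any of paint_bottle, pink_bottle, jar, water_cup, brush, palette_knife from where it was at the start of the episode above 0.03 m).
It also fails if it takes over 72 s, if anything falls off the work surface, if the arm or the gripper's body presses on something with over 40 N, if the wrist force passes 120 N, or if a joint passes its speed limit or range.

## Robot

A 7-joint arm with a two-finger parallel gripper is mounted at the origin on the work surface. World frame = base frame: x ahead of the robot, y to its left, z up, the work surface at z = 0. Lengths are in m, angles in rad, forces in N, time in s.
With the tool pointing down it reaches from about 0.425 to 0.875 m from the base axis. Payload 4.7 kg.
Tool frame: the origin (TCP) lies midway between the tips of the shut fingers; the grasp point (between the pads) lies 19 mm behind it; z points along the fingers, x is the direction in which the jaws open and shut, and the axes are right-handed (so a half turn about z gives the same grasp; the last joint's range is limited). The gripper opens to 87 mm and grips with 3 to 60 N. Pads are 19 mm wide; open, the fingers measure 117 mm over their backs; the gripper's body (75 mm by 190 mm) begins 51 mm behind the grasp point.
Start: joints at [-1.287, 0.321, -0.07, 1.45, 0.023, 1.371, -0.057], TCP at [0.173, 0.626, 0.223] pointing down, gripper open.
Joint ranges: [-2.86, 2.86], [-0.3, 2.09], [-1.38, 1.24], [0.06, 2.45], [-1.56, 4.7], [0.09, 2.05], [-2.69, 2.69]. Speed limits (rad/s): [2.57, 2.57, 3.14, 3.14, 3.14, 3.14, 3.14].

## Interface

Orientations are given as a rotation vector (axis times angle).
In Python, from bench import get_state, eyes, ticket gives the robot as it stands.
- The arm moves only by the tool carry_out, never from a script. Its argument "motion" is a list of rows, each a list of 2 entries, a list of its own where there are three numbers: the shift along the world's x, y, z in m, then the turn about the world's z in rad. A call has 1 to 20 rows; each row is the pose to reach, as a shift and turn from the pose commanded when the call began; what a row does not reach only later rows make up. A row lasts 1/10 s, in which the tool goes at most 50 mm and 8.59 degrees, less where a joint would pass 70% of its speed; a pose out of reach is approached as far as the arm can. A call with a gripper value outside its range is refused whole. "grip" is the gripper command: -1 is fully open, 1 is shut, values between are in proportion, set as the call begins (left out, the last holds). The fingers move at their own pace and stop on an object; "squeeze" is the grip in N (left out, the last holds). Time passes only in rows, so rows that repeat a pose let the fingers close. It gives the time, the measured TCP pose, the force and the opening at its end, in the units of the state.
- get_state(): the state, without advancing time (a new reading comes with each control period).
- eyes.get_image(name): name is "scene" or "top" or "wrist"; returns a dict with "pixels" (400x640x3 uint8, blue, green, red), "mtx" (3x3 intrinsics, pixels), "dist_coeffs" ([k1, k2, p1, p2, k3] as OpenCV has them; the pictures are not rectified), "extrinsics" (4x4, takes a point from camera to world coordinates). Camera axes: x right, y down, z forward; pixel columns grow to the right and rows downward; lengths in m; the calibration is good to about 2 mm. A picture is of the moment at which its call begins. There is no depth.
- ticket.close_job(): hands the job in, once; it reports no verdict.
The state is a dict: "time": time; "joint_positions": joint angles; "qd": joint speeds; "joint_torque": joint torques, N m; "position": TCP position; "tool_rot": TCP orientation; "ft_force": force on the tool from outside, world axes, zero at the start; "torque": the same for the moment, N m; "grip_width": opening from 0.0 (shut) to 1.0 (fully open).
Only numpy, scipy, OpenCV 4.12 (cv2) and the standard library are available. Lean on these libraries where they do the work, as an engineer would, in place of code of your own. Each camera call takes 0.05 s, during which the arm holds its last target. There are 200 camera calls.

## Working session

There is one attempt and no reset: what is moved stays moved. The work goes in short steps, Python scripts to look and compute and a tool call to move; the robot and the scene stay as the last step left them, time stands still between calls to the robot, and variables do not carry over. Pictures are saved under pics/ and viewed, about 8 in all and at most 12, crops included, and the job is handed in when it is done.

Besides the shell and the picture viewer there is one more tool, called after "Call:" by a JSON object that holds its "method" and its "body", one argument or row to a line. carry_out: Moves the arm, as the interface text tells. Its arguments: {"type":"object","properties":{"motion":{"type":"array","items":{"type":"array"}},"grip":{"type":"number"},"squeeze":{"type":"number"}},"required":["motion"]}

```bash
mkdir -p pics; ls; cat > h.py <<'E'
import cv2,numpy as np
from bench import get_state,eyes
def grab(n,f):
    d=eyes.get_image(n); cv2.imwrite(f'pics/{f}.png',d['pixels']); np.savez(f'pics/{f}.npz',**{k:np.array(v) for k,v in d.items()}); return d
def load(f): return dict(np.load(f'pics/{f}.npz'))
def ray(d,uv):
    p=cv2.undistortPoints(np.array([[uv]],float),d['mtx'],d['dist_coeffs'])[0,0]
    E=d['extrinsics']; return E[:3,3],E[:3,:3]@np.array([p[0],p[1],1.])
def onz(d,uv,z):
    o,r=ray(d,uv); return o+r*(z-o[2])/r[2]
def two(d1,u1,d2,u2):
    o,r=ray(d1,u1);p,s=ray(d2,u2);A=np.c_[r,-s];t=np.linalg.lstsq(A,p-o,rcond=None)[0]
    a=o+r*t[0];b=p+s*t[1];return (a+b)/2,np.linalg.norm(a-b)
def proj(d,X):
    Ei=np.linalg.inv(d['extrinsics']); X=np.atleast_2d(np.array(X,float))
    return cv2.projectPoints(X,cv2.Rodrigues(Ei[:3,:3])[0],Ei[:3,3],d['mtx'],d['dist_coeffs'])[0][:,0]
E
python3 - <<'E'
from h import *
for n in ('scene','top','wrist'):
    d=grab(n,n+'0'); print(n,np.round(d['extrinsics'],3).tolist(), np.round(d['mtx'],0).tolist())
print(get_state())
a=np.vstack([load('scene0')['pixels'],load('top0')['pixels']]); cv2.imwrite('pics/both.png',a[:, :])
E
```

```text
pics
scene [[-0.544, 0.53, -0.65, 1.266], [0.839, 0.322, -0.439, 0.38], [-0.024, -0.784, -0.62, 0.757], [0.0, 0.0, 0.0, 1.0]] [[480.0, 0.0, 319.0], [0.0, 480.0, 203.0], [0.0, 0.0, 1.0]]
top [[0.002, -0.987, 0.16, 0.43], [-1.0, -0.001, 0.007, -0.071], [-0.006, -0.16, -0.987, 1.031], [0.0, 0.0, 0.0, 1.0]] [[502.0, 0.0, 321.0], [0.0, 502.0, 200.0], [0.0, 0.0, 1.0]]
wrist [[0.267, 0.925, 0.272, 0.099], [0.964, -0.256, -0.077, 0.646], [-0.002, 0.282, -0.959, 0.385], [0.0, 0.0, 0.0, 1.0]] [[327.0, 0.0, 318.0], [0.0, 327.0, 200.0], [0.0, 0.0, 1.0]]
{'time': 0.15, 'joint_positions': array([-1.28684978,  0.32164613, -0.0700796 ,  1.4513874 ,  0.02261047,
        1.37078977, -0.05686935]), 'qd': array([-9.06041731e-05, -3.09229912e-03,  9.46525744e-04, -5.20703331e-03,
       -5.28045825e-04,  7.90347507e-04,  7.64091154e-04]), 'joint_torque': array([ 2.93820767e-05, -4.91794825e+01, -4.04618690e-01, -3.12874103e+01,
       -6.40045898e-02,  4.05123888e-02,  9.66204720e-05]), 'position': array([0.17322084, 0.62606697, 0.2217207 ]), 'tool_rot': array([ 2.49926184e+00,  1.90192603e+00, -1.70819636e-03]), 'ft_force': array([ 0.19633846, -0.81663245, -0.97714412]), 'torque': array([-0.07644871,  0.03002681,  0.01435897]), 'grip_width': 0.997716334670126}
```

```bash
python3 - <<'E'
import cv2,numpy as np
a=[cv2.imread(f'pics/{n}0.png') for n in('scene','top')]
cv2.imwrite('pics/both.png',cv2.resize(np.vstack(a),(480,600),interpolation=cv2.INTER_AREA))
E
```

```text
(no output)
```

View pics/top0.png

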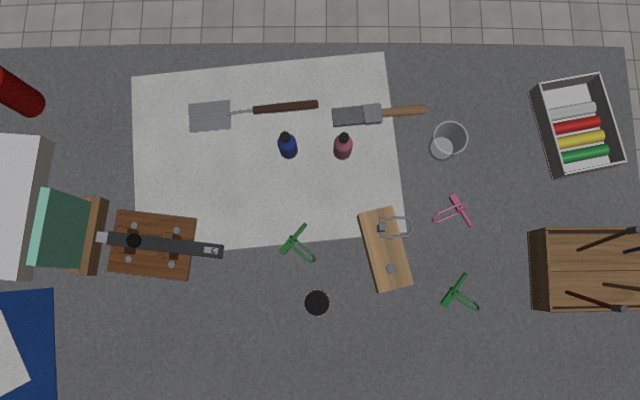

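View pics/scene0.png

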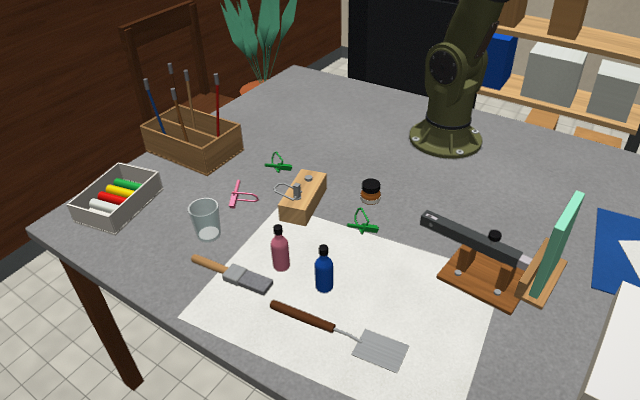

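The top view shows the tube with its slot at about (210,250), open end facing right (−y). The rack runs from (375,210) to (400,290). Four things have the pin's shape:
- steel, with a wire ring, in the rack: about (383,227)
- green: (295,242)
- green: (460,292)
- pink: (457,210)

The steel one standing in the rack fits the description. The head without a ring at (391,268) is the plain pin. I'll confirm with an enlarged crop.

```bash
python3 - <<'E'
import cv2,numpy as np
t=cv2.imread('pics/top0.png');s=cv2.imread('pics/scene0.png')
c=lambda im,x,y,w,h,k:cv2.resize(im[y:y+h,x:x+w],None,fx=k,fy=k,interpolation=cv2.INTER_CUBIC)
A=c(t,355,200,66,50,6);B=c(s,265,160,66,50,6);C=c(t,170,225,66,50,6);D=c(s,410,200,66,50,6)
cv2.imwrite('pics/crop.png',np.vstack([np.hstack([A,B]),np.hstack([C,D])]))
E
```

```text
(no output)
```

View pics/crop.png

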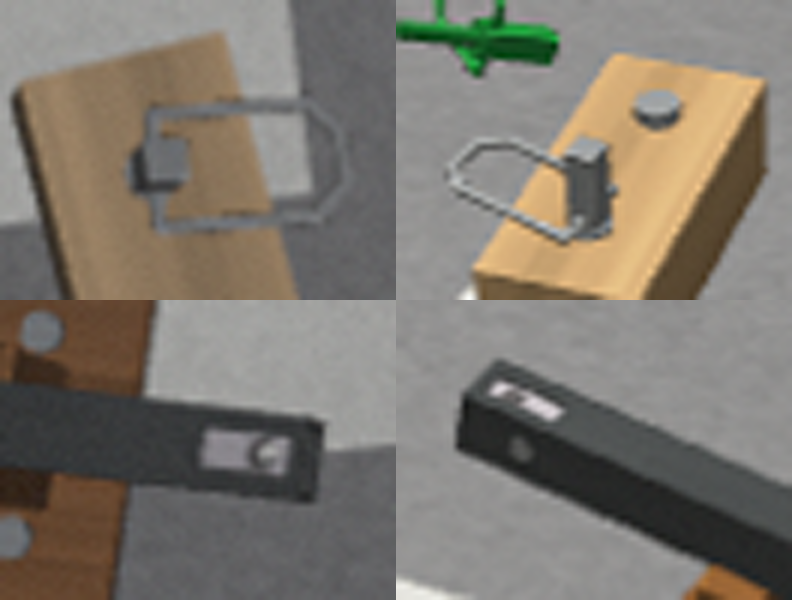

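The crops confirm it. The linchpin in the rack is grey steel with a square head and a wire ring pointing roughly −y. The bar's round hole shows in the slot at the open-end side, top pixel about (214.7,250.3), with the slot centre near (211.2,250.3).

```bash
python3 - <<'E'
from h import *
t=load('top0');s=load('scene0')
r=lambda x:np.round(x,4)
# pin: head-top centre in both
print('headtop two',*map(r,two(t,(355+168/6,200+163/6),s,(265+588/6,160+150/6))))
h=onz(t,(383,227.2),.09);print('head z.09',r(h))
l1=(onz(t,(355+305/6,200+103/6),.06)+onz(t,(355+320/6,200+222/6),.06))/2
l0=(onz(t,(355+152/6,200+112/6),.057)+onz(t,(355+160/6,200+232/6),.057))/2
b=onz(t,(355+345/6,200+166/6),.063);print('hinge',r(l0),'legs end',r(l1),'bar',r(b),'yaw',np.arctan2(*(b-l0)[[1,0]]),np.arctan2(*(l1-l0)[[1,0]]))
print('bar scene', r(two(t,(412.5,227.6),s,(265+455/6,160+180/6))))
# plain pin + rack
print('plain',r(onz(t,(391.5,268.5),.058)))
# slot / hole
S=onz(t,(170+247/6,225+152/6),.1);H=onz(t,(170+268/6,225+152/6),.097);print('slot',r(S),'hole',r(H),np.linalg.norm((H-S)[:2]))
print('slot two',two(t,(170+247/6,225+152/6),s,(410+(526-396)/6,200+101/6)))
# tube edges on z=.1 : top edge & bottom edge in crop C
img=t['pixels'].astype(int).sum(2)
up=[];lo=[]
for x in range(170,222,3):
    col=img[225:285,x]; k=np.where(col<220)[0]; print(x,225+k.min() if len(k) else None,225+k.max() if len(k) else None,end='; ')
A=onz(t,(170+0/6,225+84/6),.1);B=onz(t,(170+320/6,225+120/6),.1);print('\nedge yaw',np.arctan2(*(B-A)[[1,0]]))
C=onz(t,(170+313/6,225+202/6),.1);print('corners',r(B),r(C),np.linalg.norm(B-C), 'end to slot', np.linalg.norm((B+C)/2-S))
print('rowfit')
E
```

```text
headtop two [ 0.4987 -0.1047  0.1154] 0.1549
head z.09 [ 0.5304 -0.1804  0.09  ]
hinge [ 0.5311 -0.1803  0.057 ] legs end [ 0.5339 -0.2309  0.06  ] bar [ 0.5323 -0.2409  0.063 ] yaw -1.549910711070051 -1.5158487630833672Traceback (most recent call last):
  File "<stdin>", line 10, in <module>
  File "<stdin>", line 3, in <lambda>
    return _wrapfunc(a, 'round', decimals=decimals, out=out)
    return _wrapit(obj, method, *args, **kwds)
    conv = _array_converter(obj)
ValueError: setting an array element with a sequence. The requested array has an inhomogeneous shape after 1 dimensions. The detected shape was (2,) + inhomogeneous part.
```

```bash
python3 - <<'E'
from h import *
t=load('top0');s=load('scene0')
r=lambda x:np.round(x,4)
print('headtop two',two(t,(383,227.2),s,(265+(588-396)/6,160+150/6)))
print('bar', two(t,(412.5,227.6),s,(265+(455-396)/6,160+180/6)))
print('plain',r(onz(t,(391.5,268.5),.058)))
S=onz(t,(170+247/6,225+152/6),.1);H=onz(t,(170+268/6,225+152/6),.097);print('slot',r(S),'hole',r(H),np.linalg.norm((H-S)[:2]))
print('slot two',two(t,(170+247/6,225+152/6),s,(410+(526-396)/6,200+101/6)))
A=onz(t,(170+0/6,225+84/6),.1);B=onz(t,(170+320/6,225+120/6),.1)
C=onz(t,(170+313/6,225+202/6),.1);print('corners',r(B),r(C),np.linalg.norm(B-C), 'end to slot', np.linalg.norm((B+C)/2-S))
D=onz(t,(170,225+170/6),.1) # lower edge approx at x=0 of crop?
print('edge yaw',np.arctan2(*(B-A)[[1,0]]),np.arctan2(*(C-D)[[1,0]]), r(A),r(D))
E
```

```text
headtop two (array([ 0.530217  , -0.17990806,  0.08604734]), np.float64(0.002234479003453706))
bar (array([ 0.53444428, -0.24414111,  0.0487915 ]), np.float64(0.0017436559481484545))
plain [ 0.4539 -0.1993  0.058 ]
slot [0.4856 0.1404 0.1   ] hole [0.4858 0.1345 0.097 ] 0.0059086713810409825
slot two (array([0.48549935, 0.14228691, 0.09521642]), np.float64(0.0016477888188033713))
corners [0.4956 0.1179 0.1   ] [0.4702 0.1194 0.1   ] 0.02537597233508315 end to slot 0.021947141983573417
edge yaw -1.6764958157635916 -1.6649081752254289 [0.5063 0.2191 0.1   ] [0.4795 0.2178 0.1   ]
```

Call:
{"method": "carry_out", "body": {
  "motion": [
    [[0,0,0.05],0],
    [[0,0,0.1],-0.1],
    [[0.04,-0.04,0.1],-0.2],
    [[0.07,-0.07,0.1],-0.3],
    [[0.1,-0.1,0.1],-0.4],
    [[0.13,-0.13,0.1],-0.5],
    [[0.16,-0.16,0.1],-0.6],
    [[0.19,-0.19,0.1],-0.7],
    [[0.22,-0.22,0.1],-0.8],
    [[0.25,-0.25,0.1],-0.9],
    [[0.28,-0.28,0.1],-1.0],
    [[0.3,-0.32,0.1],-1.1],
    [[0.313,-0.36,0.1],-1.2],
    [[0.313,-0.4,0.1],-1.3],
    [[0.313,-0.44,0.1],-1.4],
    [[0.313,-0.488,0.08],-1.4],
    [[0.313,-0.488,0.03],-1.4],
    [[0.313,-0.488,-0.022],-1.4],
    [[0.313,-0.488,-0.022],-1.4]
  ],
  "grip": -1
}}

```text
time: 2.05
position: [0.4815, 0.1366, 0.1945]
tool_rot: [3.132, -0.156, -0.017]
ft_force: [0.2, 0.1, -2.1]
grip_width: 0.998
```

```bash
python3 - <<'E'
from h import *
d=grab('wrist','w1'); s=get_state(); print(s['time'],s['position'],s['tool_rot'],s['ft_force'])
print(proj(d,[[.486,.138,.1],[.486,.138,.2]]))
E
```

```text
2.1 [0.48372893 0.13765695 0.19774024] [ 3.13433461 -0.15535663 -0.00989019] [ 0.10356502 -0.36126374  0.89664978]
[[324.32842964 198.31524262]
 [325.85715674 251.94444984]]
```

View pics/w1.png

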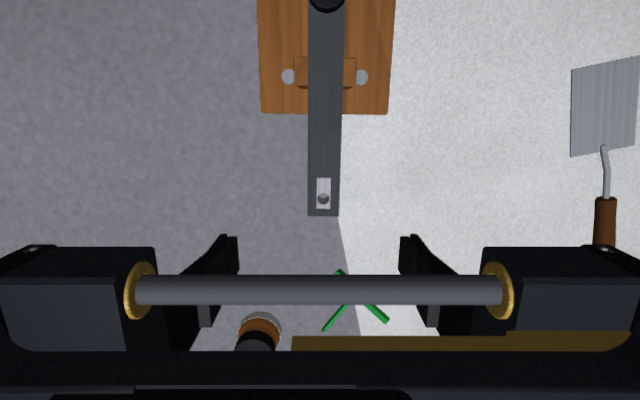

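The close view shows the tube running down the picture to its open end at row ~215. The slot spans (317–330, 178–208), and the hole at about (323,198) is nearer the open end.

```bash
cat > slot.py <<'E'
from h import *
import sys
d=load(sys.argv[1]); im=d['pixels']; g=im.astype(int).sum(2)
x0,y0,x1,y1=map(int,sys.argv[2:6])
m=np.zeros(g.shape,np.uint8); m[y0:y1,x0:x1]=(g[y0:y1,x0:x1]>300)
n,l,st,c=cv2.connectedComponentsWithStats(m); k=1+st[1:,4].argmax(); mk=(l==k).astype(np.uint8)
pts=cv2.findContours(mk,0,2)[0][0]; hull=cv2.convexHull(pts)
bb=cv2.minAreaRect(hull); print('rect',bb)
P=np.array([onz(d,p,.1)[:2] for p in cv2.boxPoints(bb)]); print('slot',P.mean(0),'sides',np.linalg.norm(P-np.roll(P,1,0),axis=1))
fill=cv2.fillPoly(np.zeros_like(m),[hull],1); hole=fill&(1-mk)
hole=cv2.morphologyEx(hole,cv2.MORPH_OPEN,np.ones((3,3),np.uint8))
n,l,st,c=cv2.connectedComponentsWithStats(hole)
for i in range(1,n): print('hole',st[i],c[i],onz(d,c[i],.097)[:2])
cs=[]
for r in range(int(sys.argv[6]),int(sys.argv[7]),6):
    q=np.where(g[r,300:350]<230)[0]
    if len(q): a=onz(d,(300+q.min()-.5,r),.1);b=onz(d,(300+q.max()+.5,r),.1); cs.append(np.r_[(a+b)[:2]/2,np.linalg.norm(a-b)])
cs=np.array(cs);print(cs.round(4)); f=np.polyfit(cs[:,1],cs[:,0],1); print('yaw',np.arctan2(-1,-f[0]),'axis x at slot y',np.polyval(f,P.mean(0)[1]))
E
python3 slot.py w1 312 172 336 213 124 175
```

```text
rect ((323.0, 193.0), (32.0, 14.0), 90.0)
slot [0.48533115 0.14240989] sides [0.02709997 0.01125776 0.02708848 0.01159114]
hole [318 197  11   7  62] [322.85483871 199.83870968] [0.48459641 0.13592373]
[[0.4914 0.1972 0.0253]
 [0.4906 0.1928 0.0247]
 [0.4901 0.1882 0.0248]
 [0.4897 0.1836 0.0249]
 [0.4893 0.179  0.0251]
 [0.4888 0.1743 0.0252]
 [0.4884 0.1696 0.0253]
 [0.4875 0.1648 0.0247]
 [0.487  0.16   0.0248]]
yaw -1.68217844546347 axis x at slot y 0.48512329914477703
```

Call:
{"method": "carry_out", "body": {
  "motion": [
    [[0.006,-0.045,0],0.02],
    [[0.012,-0.09,0],0.04],
    [[0.018,-0.135,0],0.06],
    [[0.024,-0.18,0],0.08],
    [[0.03,-0.225,0],0.1],
    [[0.038,-0.27,0],0.12],
    [[0.044,-0.3,0],0.14],
    [[0.044,-0.318,-0.01],0.14],
    [[0.044,-0.318,-0.03],0.14],
    [[0.044,-0.318,-0.03],0.14],
    [[0.044,-0.318,-0.03],0.14],
    [[0.044,-0.318,-0.03],0.14]
  ]
}}

```text
time: 3.3
position: [0.5318, -0.1788, 0.1726]
tool_rot: [3.141, 0.067, 0.005]
ft_force: [0.7, 0.4, 0.6]
grip_width: 0.996
```

```bash
python3 - <<'E'
from h import *
d=grab('wrist','w2'); s=get_state(); print(s['time'],s['position'],s['tool_rot'],s['ft_force'])
cv2.imwrite('pics/w2c.png',cv2.resize(d['pixels'][130:330,200:450],None,fx=3,fy=3,interpolation=cv2.INTER_CUBIC))
print(proj(d,[[.53,-.18,.09],[.53,-.18,.17]]))
E
```

```text
3.35 [ 0.53156864 -0.1788961   0.17233684] [3.14068984 0.06712915 0.00409885] [-1.11004445  0.19842876 -0.68771886]
[[315.28113711 206.68236034]
 [314.57771279 250.29403777]]
```

View pics/w2c.png

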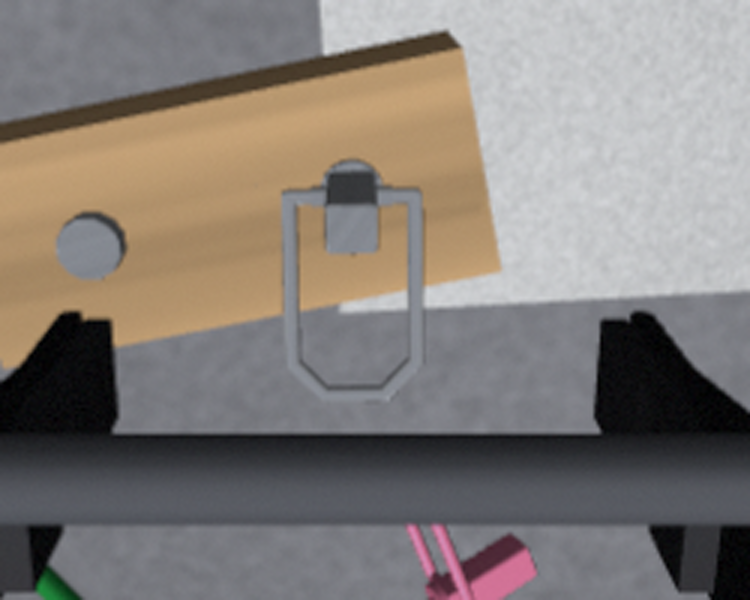

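Call:
{"method": "carry_out", "body": {
  "motion": [
    [[0,-0.001,-0.02],0],
    [[0,-0.001,-0.04],0],
    [[0,-0.001,-0.06],0],
    [[0,-0.001,-0.08],0],
    [[0,-0.001,-0.095],0],
    [[0,-0.001,-0.105],0],
    [[0,-0.001,-0.105],0],
    [[0,-0.001,-0.105],0]
  ]
}}

```text
time: 4.15
position: [0.5308, -0.1807, 0.0662]
tool_rot: [3.141, 0.064, 0.001]
ft_force: [0.2, 0.7, 1.0]
grip_width: 1.005
```

```bash
python3 - <<'E'
from h import *
d=grab('wrist','w3'); s=get_state(); print(s['time'],s['position'],s['tool_rot'],s['ft_force'])
cv2.imwrite('pics/w3c.png',cv2.resize(d['pixels'][130:330,200:450],None,fx=3,fy=3,interpolation=cv2.INTER_CUBIC))
E
```

```text
4.2 [ 0.53101439 -0.18075922  0.06650974] [3.14056984e+00 6.44367099e-02 2.40058501e-03] [ 0.28614775  0.12697991 -0.09964192]
```

Call:
{"method": "carry_out", "body": {
  "motion": [
    [[0,0,0],0],
    [[0,0,0],0],
    [[0,0,0],0],
    [[0,0,0],0],
    [[0,0,0],0],
    [[0,0,0],0],
    [[0,0,0],0],
    [[0,0,0],0],
    [[0,0,0],0],
    [[0,0,0],0]
  ],
  "grip": 1,
  "squeeze": 30
}}

```text
time: 5.2
position: [0.5303, -0.1805, 0.0656]
tool_rot: [3.141, 0.064, 0.0]
ft_force: [1.1, 0.6, 0.2]
grip_width: 0.175
```

Call:
{"method": "carry_out", "body": {
  "motion": [
    [[0,0,0.01],0],
    [[0,0,0.02],0],
    [[0,0,0.04],0],
    [[0,0,0.06],0],
    [[0,0,0.09],0],
    [[0,0,0.12],0],
    [[0,0,0.12],0],
    [[0,0,0.12],0]
  ]
}}

```text
time: 6.0
position: [0.5304, -0.1806, 0.1866]
tool_rot: [-3.141, -0.064, -0.003]
ft_force: [0.6, 0.1, -1.3]
grip_width: 0.159
```

```bash
python3 - <<'E'
from h import *
d=grab('wrist','w4'); s=get_state(); print(s['time'],s['position'],s['tool_rot'],s['ft_force'],s['grip_width']*87)
cv2.imwrite('pics/w4c.png',cv2.resize(d['pixels'][130:330,200:450],None,fx=3,fy=3,interpolation=cv2.INTER_CUBIC))
p=s['position']; z=p[2]-.0165
print(proj(d,[[p[0],p[1],z+.04],[p[0],p[1],z],[p[0],p[1],z-.04]]))
E
```

```text
6.05 [ 0.5297562  -0.18030531  0.18537558] [-3.14037834e+00 -6.43131093e-02  7.78745472e-04] [-0.94905866 -0.35910924 -0.91788948] 13.514996487965888
[[316.57605998 270.00667292]
 [316.73164404 237.35561887]
 [316.83598067 215.43954815]]
```

View pics/w4c.png

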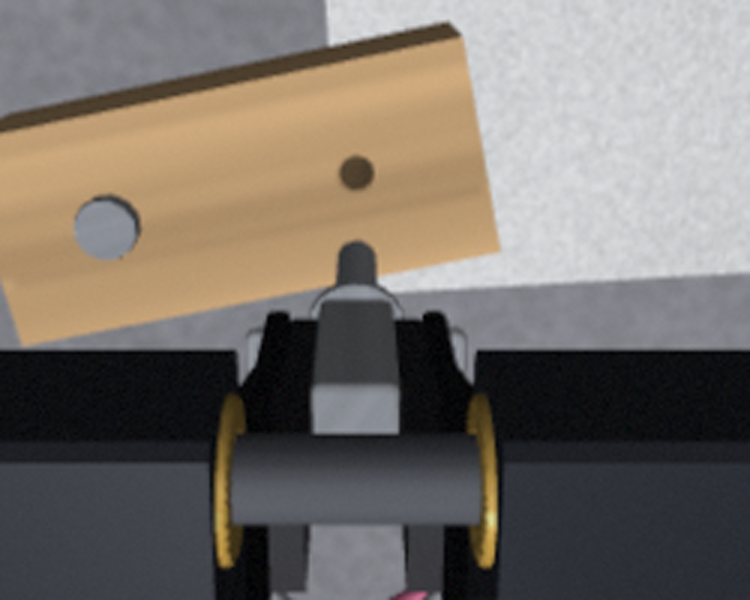

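Call:
{"method": "carry_out", "body": {
  "motion": [
    [[-0.006,0.04,0.01],-0.02],
    [[-0.012,0.08,0.01],-0.04],
    [[-0.018,0.12,0.01],-0.06],
    [[-0.024,0.16,0.01],-0.08],
    [[-0.03,0.2,0.01],-0.1],
    [[-0.036,0.24,0.01],-0.12],
    [[-0.042,0.28,0.01],-0.14],
    [[-0.0465,0.31,0.005],-0.152],
    [[-0.0465,0.317,-0.005],-0.152],
    [[-0.0465,0.317,-0.015],-0.152],
    [[-0.0465,0.317,-0.015],-0.152],
    [[-0.0465,0.317,-0.015],-0.152],
    [[-0.0465,0.317,-0.015],-0.152]
  ]
}}

```text
time: 7.35
position: [0.4843, 0.1351, 0.1708]
tool_rot: [3.136, -0.178, 0.001]
ft_force: [-0.1, -0.9, -1.0]
grip_width: 0.162
```

```bash
python3 - <<'E'
from h import *
d=grab('wrist','w5'); s=get_state(); print(s['time'],s['position'],s['tool_rot'],s['ft_force'],s['grip_width']*87)
cv2.imwrite('pics/w5c.png',cv2.resize(d['pixels'][175:265,260:380],None,fx=6,fy=6,interpolation=cv2.INTER_CUBIC))
p=s['position']; z=p[2]-.0165
print(proj(d,[[p[0],p[1],z-.04],[.4853,.1424,.1],[.4847,.1364,.097]]))
E
```

```text
7.4 [0.48428255 0.13542856 0.17099962] [-3.13633643e+00  1.77447682e-01 -1.08097028e-03] [-0.85969743  0.57108807 -0.73045209] 14.188775356646932
[[317.75129478 216.0568085 ]
 [318.03732005 200.74780455]
 [318.15165959 207.22787281]]
```

View pics/w5c.png

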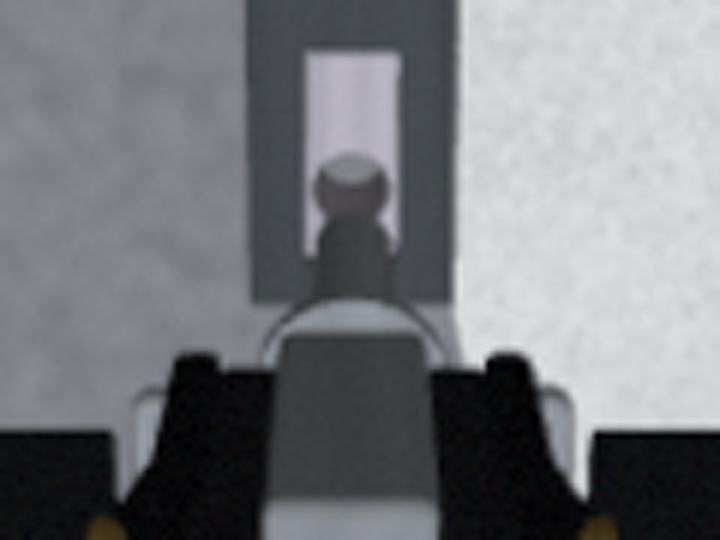

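The pin hangs upright above the slot. The hole's far edge is at crop (352,152), the slot ends at rows 50 and 252, and the tip's far edge is at about (355,210). The tube's centre line is at column 353, so sideways alignment is good.

```bash
python3 - <<'E'
from h import *
d=load('w5'); f=lambda c,r,z: onz(d,(260+c/6,175+r/6),z)[:2]
u=np.array([np.cos(-1.68),np.sin(-1.68)]); v=np.array([-u[1],u[0]])
p=np.array([0.48428,.13543]);z=.171-.0565
H=f(351.5,152,.097)+.005*u; S=(f(353,50,.1)+f(353,252,.1))/2; T=f(355,210,z)+.004*u
print('hole',H,'slot',S,'tip',T,'slotlen',np.linalg.norm(f(353,50,.1)-f(353,252,.1)))
for n,X in(('hole-slot',H-S),('hole-tip',H-T),('tip-tcp',T-p)): print(n,X@u*1e3,X@v*1e3)
for c in ((246,460),(252,455)): r=0 if c[0]==246 else 300; print((f(c[0],r,.1)+f(c[1],r,.1))/2)
E
```

```text
hole [0.48510318 0.1368238 ] slot [0.48591927 0.14258477] tip [0.48535744 0.13583169] slotlen 0.026193437788347006
hole-slot 5.815600485325422 -0.18335983984782206
hole-tip -0.958485870607685 -0.3608661344441088
tip-tcp -0.5167275430359005 1.0272390341972835
[0.48811632 0.16180011]
[0.48376256 0.1231457 ]
```

Call:
{"method": "carry_out", "body": {
  "motion": [
    [[-0.0003,0.001,-0.004],0],
    [[-0.0003,0.001,-0.008],0],
    [[-0.0003,0.001,-0.012],0],
    [[-0.0003,0.001,-0.013],0],
    [[-0.0003,0.001,-0.014],0],
    [[-0.0003,0.001,-0.015],0],
    [[-0.0003,0.001,-0.016],0],
    [[-0.0003,0.001,-0.016],0]
  ]
}}

```text
time: 8.2
position: [0.4834, 0.1375, 0.1545]
tool_rot: [3.137, -0.174, -0.0]
ft_force: [0.1, 0.6, -0.6]
grip_width: 0.158
```

Call:
{"method": "carry_out", "body": {
  "motion": [
    [[0,0,-0.0005],0],
    [[0,0,-0.001],0],
    [[0,0,-0.0015],0],
    [[0,0,-0.0015],0]
  ]
}}

```text
time: 8.6
position: [0.4834, 0.1375, 0.153]
tool_rot: [3.137, -0.174, -0.0]
ft_force: [0.5, -0.6, -1.2]
grip_width: 0.159
```

Call:
{"method": "carry_out", "body": {
  "motion": [
    [[0,0,-0.0005],0],
    [[0,0,-0.001],0],
    [[0,0,-0.001],0]
  ]
}}

```text
time: 8.9
position: [0.4835, 0.1375, 0.1521]
tool_rot: [-3.137, 0.174, -0.0]
ft_force: [0.2, -0.2, -1.0]
grip_width: 0.164
```

Call:
{"method": "carry_out", "body": {
  "motion": [
    [[0,0,-0.0005],0],
    [[0,0,-0.001],0],
    [[0,0,-0.001],0]
  ]
}}

```text
time: 9.2
position: [0.4838, 0.1375, 0.1515]
tool_rot: [-3.137, 0.174, -0.001]
ft_force: [0.5, -0.9, 3.8]
grip_width: 0.16
```

```bash
python3 - <<'E'
from h import *
d=grab('wrist','w6'); s=get_state(); print(s['time'],s['position'],s['ft_force'],s['torque'])
cv2.imwrite('pics/w6c.png',cv2.resize(d['pixels'][175:265,260:380],None,fx=6,fy=6,interpolation=cv2.INTER_CUBIC))
E
```

```text
9.25 [0.48375198 0.13751129 0.15148905] [-0.4209486  -0.44668988  2.7297496 ] [-0.18545294  0.25076915  0.01618184]
```

View pics/w6c.png

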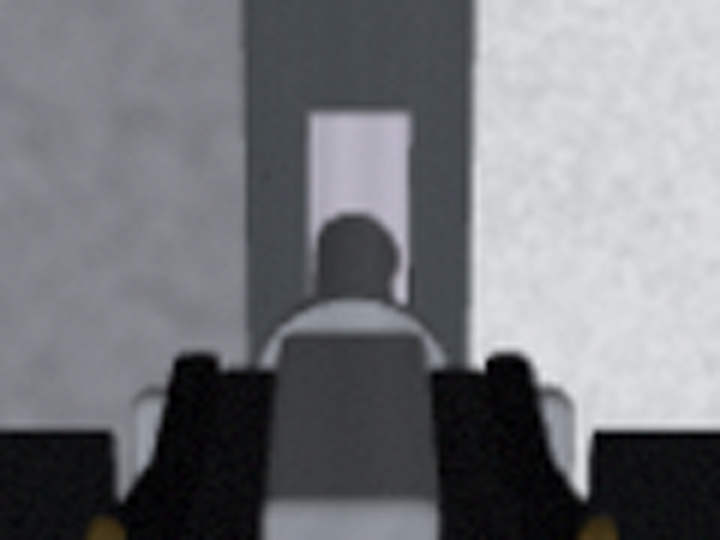

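The pin tip rests on the bar with about 4 N. It sits roughly 0.4 mm left of the hole centre, which leaves a crescent of hole showing at crop (398,258), and 1–2 mm short of it towards the open end. I'll raise it slightly, shift, and feel again.

Call:
{"method": "carry_out", "body": {
  "motion": [
    [[0,0,0.001],0],
    [[0.0003,-0.001,0.001],0],
    [[0.0003,-0.0014,0.001],0],
    [[0.0003,-0.0014,0.001],0],
    [[0.0003,-0.0014,0.0005],0],
    [[0.0003,-0.0014,0],0],
    [[0.0003,-0.0014,0],0]
  ]
}}

```text
time: 9.95
position: [0.4837, 0.1361, 0.1509]
tool_rot: [3.137, -0.174, -0.0]
ft_force: [0.4, -0.4, -0.9]
grip_width: 0.158
```

Call:
{"method": "carry_out", "body": {
  "motion": [
    [[0,0,-0.0005],0],
    [[0,0,-0.001],0],
    [[0,0,-0.001],0]
  ]
}}

```text
time: 10.25
position: [0.4837, 0.1361, 0.15]
tool_rot: [3.137, -0.174, 0.0]
ft_force: [-0.0, 0.3, 0.1]
grip_width: 0.157
```

Call:
{"method": "carry_out", "body": {
  "motion": [
    [[0,0,-0.0005],0],
    [[0,0,-0.001],0],
    [[0,0,-0.001],0]
  ]
}}

```text
time: 10.55
position: [0.4837, 0.1361, 0.149]
tool_rot: [3.137, -0.174, 0.0]
ft_force: [-0.3, -0.5, -1.3]
grip_width: 0.156
```

Call:
{"method": "carry_out", "body": {
  "motion": [
    [[0,0,-0.0005],0],
    [[0,0,-0.001],0],
    [[0,0,-0.001],0]
  ]
}}

```text
time: 10.85
position: [0.4837, 0.1361, 0.148]
tool_rot: [3.137, -0.174, 0.0]
ft_force: [-0.3, 0.9, -1.2]
grip_width: 0.158
```

Call:
{"method": "carry_out", "body": {
  "motion": [
    [[0,0,-0.001],0],
    [[0,0,-0.002],0],
    [[0,0,-0.003],0],
    [[0,0,-0.004],0],
    [[0,0,-0.005],0],
    [[0,0,-0.006],0],
    [[0,0,-0.006],0]
  ]
}}

```text
time: 11.55
position: [0.4837, 0.1361, 0.1419]
tool_rot: [3.137, -0.174, -0.0]
ft_force: [-0.3, 0.2, -1.1]
grip_width: 0.155
```

Call:
{"method": "carry_out", "body": {
  "motion": [
    [[0,0,-0.0015],0],
    [[0,0,-0.003],0],
    [[0,0,-0.0045],0],
    [[0,0,-0.006],0],
    [[0,0,-0.0075],0],
    [[0,0,-0.009],0],
    [[0,0,-0.01],0],
    [[0,0,-0.01],0]
  ]
}}

```text
time: 12.35
position: [0.4837, 0.136, 0.1319]
tool_rot: [3.137, -0.174, -0.0]
ft_force: [0.2, 0.8, -0.7]
grip_width: 0.156
```

Call:
{"method": "carry_out", "body": {
  "motion": [
    [[0,0,-0.0015],0],
    [[0,0,-0.003],0],
    [[0,0,-0.0045],0],
    [[0,0,-0.006],0],
    [[0,0,-0.0075],0],
    [[0,0,-0.009],0],
    [[0,0,-0.01],0],
    [[0,0,-0.011],0],
    [[0,0,-0.012],0],
    [[0,0,-0.0125],0],
    [[0,0,-0.013],0],
    [[0,0,-0.0135],0],
    [[0,0,-0.0135],0]
  ]
}}

```text
time: 13.65
position: [0.4838, 0.1361, 0.1185]
tool_rot: [3.137, -0.174, 0.0]
ft_force: [-0.6, 0.8, -1.2]
grip_width: 0.156
```

Call:
{"method": "carry_out", "body": {
  "motion": [
    [[0,0,-0.0005],0],
    [[0,0,-0.001],0],
    [[0,0,-0.001],0]
  ]
}}

```text
time: 13.95
position: [0.4838, 0.1361, 0.1175]
tool_rot: [3.137, -0.174, 0.0]
ft_force: [0.7, -0.4, -0.9]
grip_width: 0.157
```

Call:
{"method": "carry_out", "body": {
  "motion": [
    [[0,0,-0.0005],0],
    [[0,0,-0.001],0],
    [[0,0,-0.001],0]
  ]
}}

```text
time: 14.25
position: [0.4837, 0.1361, 0.1165]
tool_rot: [3.137, -0.174, 0.0]
ft_force: [0.6, 0.2, -0.9]
grip_width: 0.158
```

Call:
{"method": "carry_out", "body": {
  "motion": [
    [[0,0,-0.0005],0],
    [[0,0,-0.001],0],
    [[0,0,-0.001],0]
  ]
}}

```text
time: 14.55
position: [0.4838, 0.1361, 0.1156]
tool_rot: [3.137, -0.174, 0.0]
ft_force: [0.5, 0.4, -0.9]
grip_width: 0.152
```

Call:
{"method": "carry_out", "body": {
  "motion": [
    [[0,0,-0.0005],0],
    [[0,0,-0.0005],0]
  ]
}}

```text
time: 14.75
position: [0.4838, 0.1361, 0.1155]
tool_rot: [-3.137, 0.174, -0.0]
ft_force: [-1.0, -1.0, 2.5]
grip_width: 0.159
```

Call:
{"method": "carry_out", "body": {
  "motion": [
    [[0,0,-0.0005],0],
    [[0,0,-0.0005],0]
  ]
}}

```text
time: 14.95
position: [0.4838, 0.1362, 0.1154]
tool_rot: [-3.136, 0.174, 0.0]
ft_force: [-3.5, -0.4, 6.9]
grip_width: 0.16
```

Call:
{"method": "carry_out", "body": {
  "motion": [
    [[0,0,-0.0005],0],
    [[0,0,-0.0005],0]
  ]
}}

```text
time: 15.15
position: [0.4839, 0.1362, 0.1154]
tool_rot: [-3.136, 0.174, -0.0]
ft_force: [-3.7, -1.7, 10.1]
grip_width: 0.16
```

The collar is home: force rises at TCP z = 0.1154, which matches the expected 0.1154–0.116. I'll relax the push and release with the fingers just wider than the tube.

Call:
{"method": "carry_out", "body": {
  "motion": [
    [[0,0,0.0006],0],
    [[0,0,0.0012],0],
    [[0,0,0.0012],0],
    [[0,0,0.0012],0]
  ]
}}

```text
time: 15.55
position: [0.4839, 0.1361, 0.1155]
tool_rot: [-3.137, 0.174, -0.0]
ft_force: [-2.5, -0.0, 3.6]
grip_width: 0.154
```

Call:
{"method": "carry_out", "body": {
  "motion": [
    [[0,0,0],0],
    [[0,0,0],0],
    [[0,0,0],0],
    [[0,0,0],0],
    [[0,0,0],0],
    [[0,0,0.005],0],
    [[0,0,0.01],0],
    [[0,0,0.01],0]
  ],
  "grip": 0.24
}}

```text
time: 16.35
position: [0.4845, 0.1364, 0.1264]
tool_rot: [-3.136, 0.174, -0.003]
ft_force: [-0.0, 0.2, 0.7]
grip_width: 0.376
```

```bash
python3 - <<'E'
from h import *
a=grab('wrist','w7'); b=grab('scene','s7'); s=get_state(); print(s['time'],s['position'],s['ft_force'],s['grip_width']*87)
c=cv2.resize(b['pixels'][180:270,400:490],None,fx=5,fy=5,interpolation=cv2.INTER_CUBIC)
w=cv2.resize(a['pixels'][170:320,260:376],None,fx=3,fy=3,interpolation=cv2.INTER_CUBIC)
cv2.imwrite('pics/c7.png',np.hstack([c,w]))
E
```

```text
16.45 [0.4840099  0.13619923 0.12563521] [ 0.86890662 -0.05199229  0.13577581] 33.05721720120647
```

View pics/c7.png

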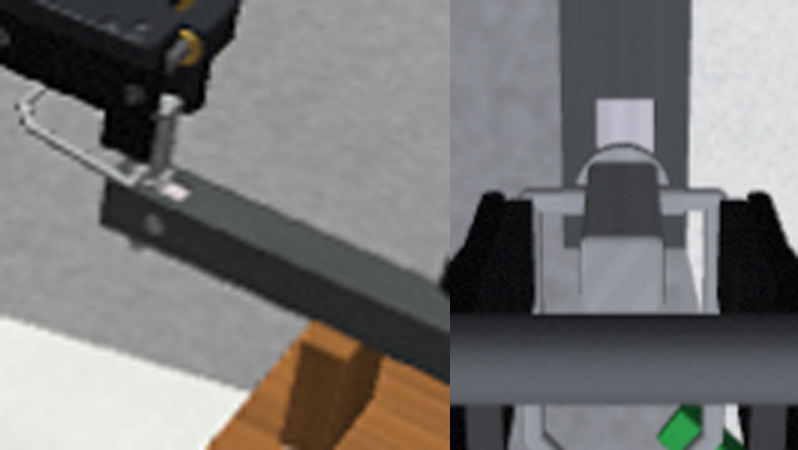

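The crop shows the collar seated on the tube, with the ring open and pointing out past the open end. The fingers straddle the head, above the ring's two legs. I'll push both legs with the fingertips along the ring's arc at about 28 mm from the hinge. At that radius the gripper body stays above the pin head.

Call:
{"method": "carry_out", "body": {
  "motion": [
    [[0,0,0.006],0],
    [[-0.002,-0.019,0.006],0],
    [[-0.0041,-0.0373,0.006],0],
    [[-0.0041,-0.0373,0.002],0],
    [[-0.0041,-0.0373,-0.003],0],
    [[-0.0041,-0.0373,-0.003],0],
    [[-0.0041,-0.0373,-0.003],0]
  ],
  "grip": 0.31
}}

```text
time: 17.15
position: [0.4794, 0.0992, 0.1219]
tool_rot: [3.136, -0.173, -0.001]
ft_force: [-0.6, -0.4, 0.4]
grip_width: 0.345
```

```bash
python3 - <<'E'
from h import *
s=get_state(); print(s['time'],s['position'],s['ft_force'],s['grip_width']*87)
u=np.array([-.109,-.994]); print('s',(s['position'][:2]-[.4838,.1361])@u*1e3, 'lat',(s['position'][:2]-[.4838,.1361])@[.994,-.109]*1e3)
E
```

```text
17.15 [0.47939402 0.09917072 0.1219144 ] [-0.64369293 -0.43758057  0.36981277] 30.04083730062879
s 37.18796014156019 lat -0.3542522422923255
```

Call:
{"method": "carry_out", "body": {
  "motion": [
    [[0.0003,0,-0.004],0],
    [[0.0003,0,-0.008],0],
    [[0.0003,-0.0003,-0.0126],0],
    [[0.0003,-0.0004,-0.0154],0],
    [[0.0003,-0.0002,-0.0182],0],
    [[0.0003,0.0003,-0.021],0],
    [[0.0004,0.001,-0.0237],0],
    [[0.0004,0.001,-0.0237],0]
  ]
}}

```text
time: 17.95
position: [0.4799, 0.0993, 0.0981]
tool_rot: [3.136, -0.175, -0.001]
ft_force: [-0.0, -1.2, 1.5]
grip_width: 0.346
```

```bash
python3 - <<'E'
from h import *
b=grab('scene','s8'); s=get_state(); print(s['time'],s['position'],s['ft_force'],s['torque'])
u=np.array([-.109,-.994]); print('s',(s['position'][:2]-[.4838,.1361])@u*1e3, 'lat',(s['position'][:2]-[.4838,.1361])@[.994,-.109]*1e3)
cv2.imwrite('pics/c8.png',cv2.resize(b['pixels'][180:270,400:500],None,fx=6,fy=6,interpolation=cv2.INTER_CUBIC))
E
```

```text
18.0 [0.47987931 0.09954945 0.09825093] [ 0.78007515 -1.13419092  0.92858269] [-0.44060982  0.03746572 -0.03488246]
s 36.75860456830499 lat 0.08684499778191726
```

View pics/c8.png

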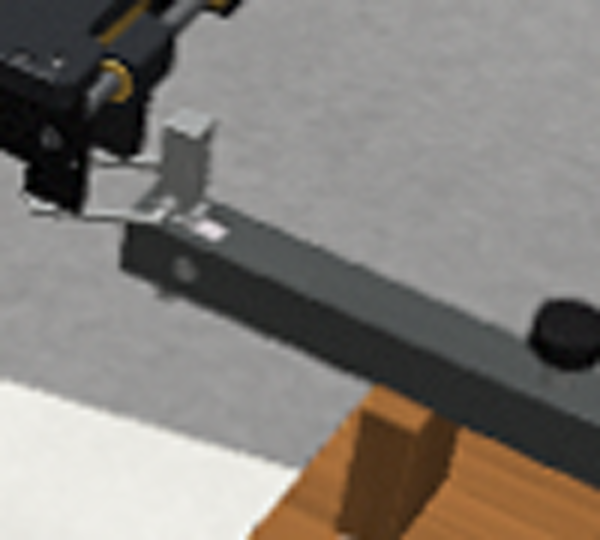

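The ring legs swing down with the fingertips and the pin stays put. I'll continue along the arc to the stop.

Call:
{"method": "carry_out", "body": {
  "motion": [
    [[0.0001,0.0013,-0.0026],0],
    [[0.0003,0.0026,-0.0051],0],
    [[0.0004,0.0041,-0.0075],0],
    [[0.0006,0.0059,-0.0097],0],
    [[0.0008,0.0078,-0.0117],0],
    [[0.001,0.0095,-0.013],0],
    [[0.001,0.0095,-0.013],0]
  ]
}}

```text
time: 18.7
position: [0.4809, 0.1096, 0.0852]
tool_rot: [3.137, -0.174, -0.0]
ft_force: [1.2, -3.2, 0.7]
grip_width: 0.349
```

```bash
python3 - <<'E'
from h import *
s=get_state(); print(s['time'],s['position'],s['ft_force'],s['torque'])
u=np.array([-.109,-.994]); print('s',(s['position'][:2]-[.4838,.1361])@u*1e3, 'lat',(s['position'][:2]-[.4838,.1361])@[.994,-.109]*1e3)
E
```

```text
18.7 [0.48091341 0.10957654 0.08523674] [ 1.22182172 -3.22251298  0.66441269] [-0.65113638 -0.03556142 -0.02024475]
s 26.678961369222954 lat 0.0217873182399594
```

Call:
{"method": "carry_out", "body": {
  "motion": [
    [[0.0002,0.0013,-0.0012],0],
    [[0.0003,0.0025,-0.0021],0],
    [[0.0004,0.0037,-0.0028],0],
    [[0.0005,0.0049,-0.0035],0],
    [[0.0005,0.0049,-0.0035],0]
  ]
}}

```text
time: 19.2
position: [0.4815, 0.1144, 0.0819]
tool_rot: [3.137, -0.174, -0.0]
ft_force: [0.8, -2.4, -0.3]
grip_width: 0.342
```

Call:
{"method": "carry_out", "body": {
  "motion": [
    [[0.0001,0.0006,-0.0003],0],
    [[0.0001,0.0013,-0.0005],0],
    [[0.0001,0.0013,-0.0005],0]
  ]
}}

```text
time: 19.5
position: [0.4816, 0.1155, 0.0815]
tool_rot: [3.137, -0.174, -0.0]
ft_force: [0.7, -2.8, -0.4]
grip_width: 0.345
```

Call:
{"method": "carry_out", "body": {
  "motion": [
    [[0.0001,0.0006,-0.0002],0],
    [[0.0001,0.0012,-0.0004],0],
    [[0.0001,0.0012,-0.0004],0]
  ]
}}

```text
time: 19.8
position: [0.4817, 0.1167, 0.0811]
tool_rot: [3.137, -0.174, 0.0]
ft_force: [0.1, -3.4, -0.3]
grip_width: 0.344
```

Call:
{"method": "carry_out", "body": {
  "motion": [
    [[0.0001,0.0006,-0.0002],0],
    [[0.0001,0.0012,-0.0004],0],
    [[0.0001,0.0012,-0.0004],0]
  ]
}}

```text
time: 20.1
position: [0.4818, 0.1173, 0.0808]
tool_rot: [3.136, -0.175, -0.0]
ft_force: [-0.4, -3.7, 0.1]
grip_width: 0.346
```

```bash
python3 - <<'E'
from h import *
b=grab('scene','s9'); a=grab('wrist','w9'); s=get_state(); print(s['time'],s['position'],s['ft_force'],s['torque'])
c=cv2.resize(b['pixels'][180:270,400:490],None,fx=5,fy=5,interpolation=cv2.INTER_CUBIC)
w=cv2.resize(a['pixels'][170:320,260:376],None,fx=3,fy=3,interpolation=cv2.INTER_CUBIC)
cv2.imwrite('pics/c9.png',np.hstack([c,w]))
E
```

```text
20.2 [0.48181736 0.11731083 0.08075251] [-0.53192203 -5.63444311  0.18775072] [-1.25038352  0.1293708  -0.00591839]
```

View pics/c9.png

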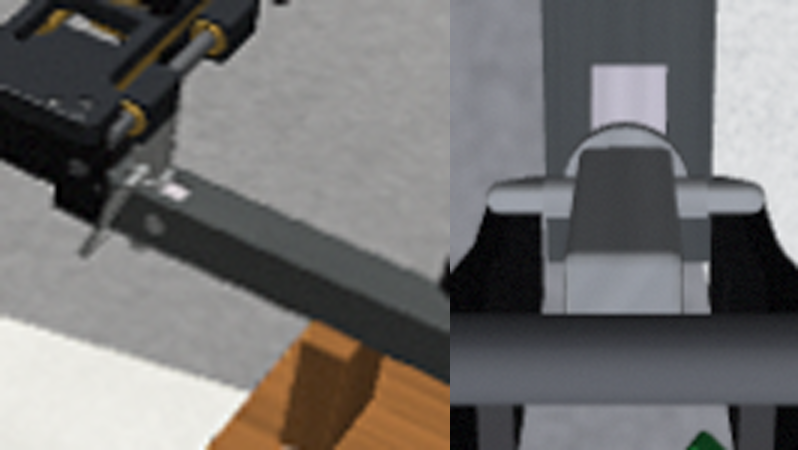

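Call:
{"method": "carry_out", "body": {
  "motion": [
    [[0.0001,0.0006,-0.0002],0],
    [[0.0001,0.001,-0.0003],0],
    [[0.0001,0.001,-0.0003],0]
  ]
}}

```text
time: 20.5
position: [0.4819, 0.1175, 0.0805]
tool_rot: [3.135, -0.175, -0.001]
ft_force: [0.0, -6.6, 0.9]
grip_width: 0.344
```

Call:
{"method": "carry_out", "body": {
  "motion": [
    [[-0.0005,-0.004,0.001],0],
    [[-0.001,-0.01,0.003],0],
    [[-0.0025,-0.025,0.01],0],
    [[-0.004,-0.04,0.02],0],
    [[-0.0045,-0.045,0.05],0],
    [[-0.0045,-0.045,0.09],0],
    [[-0.0045,-0.045,0.12],0],
    [[-0.0045,-0.045,0.12],0],
    [[-0.0045,-0.045,0.12],0]
  ]
}}

```text
time: 21.4
position: [0.4779, 0.0732, 0.2017]
tool_rot: [-3.135, 0.176, -0.003]
ft_force: [-0.8, -0.1, 1.0]
grip_width: 0.346
```

```bash
python3 - <<'E'
from h import *
b=grab('scene','s10'); a=grab('top','t10'); s=get_state(); print(s['time'],s['position'],s['ft_force'],s['qd'].round(3))
c=cv2.resize(b['pixels'][190:280,400:480],None,fx=5,fy=5,interpolation=cv2.INTER_CUBIC)
w=cv2.resize(a['pixels'][215:305,160:236],None,fx=5,fy=5,interpolation=cv2.INTER_CUBIC)
cv2.imwrite('pics/c10.png',np.hstack([c,w]))
# expected scene pixels (crop) of hinge and bar for closed angles
O=np.array([.4852,.1362,.1]);u=np.array([-.109,-.994,0]);z=np.array([0,0,1.])
for th in (.95,1.1,1.2):
    P=O+.007*z+.06*(np.cos(th)*u-np.sin(th)*z); print(th,((proj(b,P)[0]-[400,190])*5).round())
print('hinge',((proj(b,O+.007*z)[0]-[400,190])*5).round(),'headtop',((proj(b,O+.04*z)[0]-[400,190])*5).round())
E
```

```text
21.5 [0.4767322  0.07323329 0.19979272] [-0.88711167 -0.03198245 -0.2953886 ] [-0.003  0.015 -0.004  0.006 -0.001 -0.004 -0.004]
0.95 [ 65. 162.]
1.1 [ 79. 177.]
1.2 [ 89. 186.]
hinge [147. 108.] headtop [156.  47.]
```

View pics/c10.png

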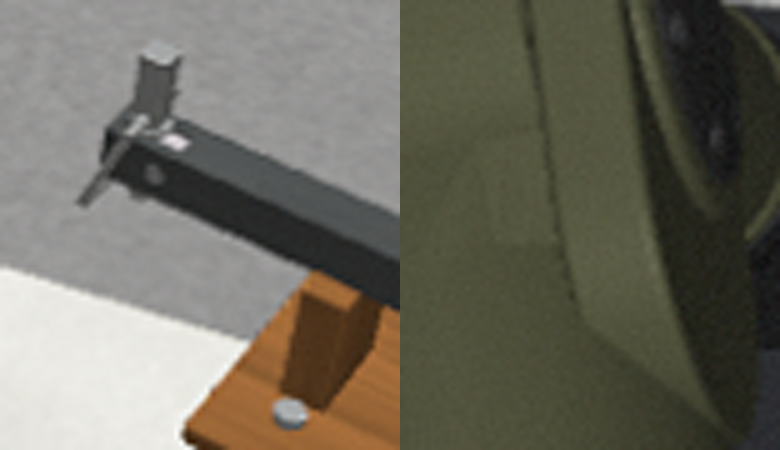

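The clear view shows the pin upright, with its head top at crop (160,50) against a predicted (156,47), and the collar on the tube. The ring runs from about (140,122) to (82,203), a direction of (−58,+81). The prediction is (−58,+78) at 1.2 rad and (−82,+54) at 0.95 rad, so the ring is closed. Handing in.

```bash
python3 -c "
from bench import ticket,get_state
print(ticket.close_job()); print(get_state()['time'])"
```

```text
the job is handed in; nothing more can be done
None
the job is handed in; nothing more can be done
```

The pin is locked through the arm's hole with its ring swung closed over the tube's end, and I handed the job in at about 21.5 s of the 72 s allowed. No verdict was reported, so what follows rests on my own checks.

- **Pin:** I lifted the steel linchpin out of the rack and carried it over the slot. The first feel met the bar at about 4 N. I then shifted 1.4 mm towards the open end and it dropped freely into the hole, about 5.8 mm off the slot's centre. The collar came home at the expected height, with a highest reading of about 10 N.
- **Ring:** I swung it down with both fingertips on its legs, following the arc until the force rose at the stop. Then I backed off and raised the arm clear.
- **Last checks:** The final scene picture shows the pin upright with its collar on the tube. The ring's direction matches the prediction for 1.2 rad closely and not that for 0.95 rad. The arm was clear of everything, with force readings within noise.
- **Did not work as planned:**
  - The final top view was blocked by the arm, so only the scene camera confirmed the closed ring.
  - The ring's stop came about 3 mm further along than my model of the fingertip predicted.
  - I did not measure the bystanders or the plain pin again at the end, but no move came near them after the lift-out.

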